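# Lay a brass lamp on the sloping work rest

### The job

Pick up the brass lamp that lies on the bench and lay it gently, without dropping it, on the tilted work rest: stem down in both V-forks, square foot at the low end and fully home against the rest's stop, so that the stop's little spring pin is pressed in. The stop is set at a different place along the slope each time and is only lightly clamped: feel for it and do not push it off its setting. Then let go; leave the rest's tilt, the standing lamp, the parts tub and the screwdriver as they are.

Things in the scene. Friction and masses are not known exactly. Their poses are not given: they have to be found in the camera images.
- lamp: Brass lamp, 222 mm long, 0.3 to 0.7 kg, lying on its side: round stem (diameter 20, length 170 mm) between a square foot plate (56 x 56 x 12 mm) and a round drum head (diameter 56, length 40 mm). Origin: on the axis at mid-stem, about the centre of mass, 28 mm above the bench as it lies. x runs from foot to head; foot from x = -97 to -85 mm, head from +85 to +125 mm.
- lamp_foot (a point): Centre of the flat underside of the lamp's foot plate; axes as the lamp's.
- rest: Tilting work rest: dark steel base plate 170 x 100 x 14 mm, fixed to the bench, with a hinged aluminium deck (213 x 76 x 12 mm) that carries two black V-forks and a steel stop. Origin: centre of the base's underside. x points from the low, hinged end (towards the robot) to the high end.
- deck (a joint): Tilt of the deck above level (rad), 0.25 to 0.5 at the start; its hinge lies along the rest's y at x = -75 mm, z = 40 mm, in the middle of the deck's thickness. It is stiffly clamped.
- cradle_seat (a point): Point midway between the two V-forks on the axis of a seated stem, 50 mm above the deck's upper face. x: up the slope along the seated stem; y: across; z: square to the deck. Forks at x = -52.5 and +52.5 mm, each 6 mm thick along x: a 90 degree V, 37 mm wide at the mouth, walls ending 4 mm above this axis.
- stop (a joint): How far the stop has been pushed down the slope from its setting (m), 0 at the start; it slips if pushed with over about 6 N. Steel block at the deck's low end with two prongs (12 mm wide, at y = -17 and +17 mm, up to 13 mm above the seated stem's axis) whose faces, square to the slope, take the foot's underside. They lie 83 to 118 mm down the slope from cradle_seat: where is not reported.
- pin (a joint): How far the stop's spring pin is pressed in (m): 0 free, 0.004 with the lamp's foot fully against the prongs; takes under 1 N. Steel pin, diameter 8 mm, between the prongs on the seated stem's axis, 4 mm proud of them.
- spare_lamp: Bystander: an identical lamp standing upright on its square foot, 222 mm high. Origin: centre of its underside; z up along its stem.
- parts_tub: Bystander: clear plastic open tub 160 x 120 x 70 mm. Origin: centre of its underside.
- screwdriver: Bystander: screwdriver lying on the bench, about 200 mm long along its x. Origin: about the middle of its underside.

How it is judged:
At the end, for the whole second after the job is handed in: The lamp lies still, released, stem in both V-forks (axis within 4 mm and 0.05 rad of the seat axis), foot at the low end and home against the stop: pin pressed in by over 2 mm of its 4 mm. The stop is within 5 mm of its setting and the rest's tilt unchanged (seat moved under 5 mm) (y of lamp in the frame of cradle_seat between -0.004 and 0.004 m and z of lamp in the frame of cradle_seat between -0.004 and 0.004 m and angle between the x axis of lamp and the x axis of cradle_seat, either way round below 0.05 rad and value of joint pin above 0.002 m and x of lamp_foot in the frame of cradle_seat below -0.075 m and distance of cradle_seat from where it was at the start of the episode below 0.005 m and value of joint stop between -0.005 and 0.005 m and linear speed of lamp below 0.01 m/s and angular speed of lamp below 0.1 rad/s); the robot touches nothing.
It fails at once if the tilt of the rest is changed (its seat moves more than 5 mm) (distance of cradle_seat from where it was at the start of the episode above 0.005 m).
It fails at once if the stop is pushed more than 5 mm off its setting (value of joint stop above 0.005 m or value of joint stop below -0.005 m).
It fails at once if the lamp is dropped on the rest or knocked against it (touches it at over 0.25 m/s) (contact force between lamp and rest above 0.3 N and linear speed of lamp above 0.25 m/s).
It fails at once if the lamp is pressed hard on the rest (over 40 N) (contact force between lamp and rest above 40 N).
It fails at once if the standing lamp, the parts tub or the screwdriver is moved more than 15 mm (distance of any of spare_lamp, parts_tub, screwdriver from where it was at the start of the episode above 0.015 m).
It also fails if it takes over 45 s, if anything falls off the work surface, if the arm or the gripper's body presses on something with over 40 N, if the wrist force passes 120 N, or if a joint passes its speed limit or range.

### The arm

A 7-joint arm with a two-finger parallel gripper is mounted at the origin on the work surface. World frame = base frame: x ahead of the robot, y to its left, z up, the work surface at z = 0. Lengths are in m, angles in rad, forces in N, time in s.
With the tool pointing down it reaches from about 0.4 to 0.85 m from the base axis. Payload 10.4 kg.
Tool frame: the origin (TCP) lies between the finger pads; the fingertips stand ahead of it and the grasp point (between the pads) lies 5 mm behind it (manip.tip_extent is the z of the fingertips in the tool frame, in m); z points along the fingers, y is the line along which they close (so a half turn about z gives the same grasp; the last joint's range is limited). The gripper opens to 85 mm and grips with 20 to 120 N. Pads are 22 mm wide; open, the fingers measure 114 mm over their backs; the gripper's body (76 mm by 85 mm) begins 54 mm behind the grasp point. The pads swing forward as they close: fully open they stand 13 mm farther back than shut.
Start: joints at [-1.218, 0.332, -0.065, 1.46, 0.022, 1.35, -0.088], TCP at [0.229, 0.581, 0.245] pointing down, gripper open.
Joint ranges: [-2.6, 2.6], [-0.5, 2.12], [-1.47, 1.34], [0.16, 2.42], [-1.27, 4.41], [0.06, 2.06], [-2.6, 2.6]. Speed limits (rad/s): [2.22, 2.22, 2.79, 2.79, 3.14, 3.14, 3.14].

### API

Orientations are given as a unit quaternion [x, y, z, w].
In Python, from workcell import status, viewer, manip gives the robot as it stands.
- The arm moves only by the tool play_rows, never from a script. Its argument "plan" is one flat list of numbers, 7 for each row, row after row: the turn, a rotation vector about the tool's x, y, z in degrees, then the shift along the tool's x, y, z in m, then the opening, from 0 (shut) to 1 (fully open). In form: [ax, ay, az, dx, dy, dz, grip, ax, ay, az, dx, dy, dz, grip, ...]. A call has 1 to 20 rows; each row is the pose to reach, as a shift and turn from the pose commanded when the call began, along the tool's axes at that moment; what a row does not reach only later rows make up. A row lasts 1/8 s, in which the tool goes at most 62.5 mm and 10.7 degrees, less where a joint would pass 70% of its speed; a pose out of reach is approached as far as the arm can. A call with a gripper value outside its range is refused whole. The fingers move at their own pace and stop on an object; "squeeze" is the grip in N (left out, the last holds). Time passes only in rows, so rows that repeat a pose let the fingers close. It gives the time, the measured TCP pose, the force, the opening and the grip force at its end, in the units of the state.
- status.get_obs(): the state, without advancing time (a new reading comes with each control period).
- viewer.camera(name): name is "scene" or "top" or "wrist"; returns the picture (400x640x3 uint8, red, green, blue); there is no depth.
- viewer.camera_model(name): a dict with "fx", "fy", "cx", "cy" (pixels), "R" (3x3) and "t" (3): a world point X has camera coordinates R X + t. Camera axes: x right, y down, z forward; pixel columns grow to the right and rows downward; lengths in m; the calibration is good to about 2 mm. The wrist camera is an equidistant fisheye: a pixel r from the principal point sees the ray r / f radians off the axis. A picture is of the moment at which its call begins: read the wrist's pose just before it. camera_model takes no time and is no camera call; for the wrist camera it gives the pose at the moment of the call.
- manip.hand_in(): hands the job in; it is judged then, once.
The state is a dict: "clock": time; "joint_pos": joint angles; "joint_velocities": joint speeds; "tau": joint torques, N m; "position": TCP position; "ee_rot": TCP orientation; "ft_force": force on the tool from outside, world axes, zero at the start; "torque": the same for the moment, N m; "grip_width": opening from 0.0 (shut) to 1.0 (fully open); "grasp_force": force on a finger pad.
Only numpy, scipy, OpenCV 4.12 (cv2) and the standard library are available. Lean on these libraries where they do the work, as an engineer would, in place of code of your own. Each camera call takes 0.05 s, during which the arm holds its last target. There are 200 camera calls.

## Working session

There is one attempt and no reset: what is moved stays moved. The work goes in short steps, Python scripts to look and compute and a tool call to move; the robot and the scene stay as the last step left them, time stands still between calls to the robot, and variables do not carry over. Pictures are saved under pics/ and viewed, at most 12 in all, crops included, and the job is handed in when it is done.

Besides the shell and the picture viewer there is one more tool, called after "Emit:" by a JSON object that holds its "fn" and its "kwargs". play_rows: Moves the arm, as the interface text tells. Its arguments: {"type":"object","properties":{"plan":{"type":"array","items":{"type":"number"}},"squeeze":{"type":"number"}},"required":["plan"]}

```bash
mkdir -p pics; ls; python3 - <<'E'
from workcell import status, viewer, manip
import cv2,numpy as np
np.set_printoptions(precision=4,suppress=True)
o=status.get_obs();print(o);print(manip.tip_extent)
a=[]
for n in("scene","top"):
    im=viewer.camera(n);cv2.imwrite(f"pics/{n}0.png",cv2.cvtColor(im,cv2.COLOR_RGB2BGR));m=viewer.camera_model(n);print(n,m)
print(viewer.camera_model("wrist"))
E
```

```text
pics
{'clock': 0.0, 'joint_pos': array([-1.2176,  0.3329, -0.0647,  1.461 ,  0.0216,  1.3499, -0.0885]), 'joint_velocities': array([-0.0002, -0.0002,  0.0002, -0.0006,  0.0014,  0.0014, -0.0001]), 'tau': array([  0.    , -62.5446,   0.0493, -39.1609,   0.0162,   0.0099,
        -0.    ]), 'position': array([0.2292, 0.581 , 0.2445]), 'ee_rot': array([ 0.1868,  0.9824, -0.0007, -0.0001]), 'ft_force': array([ 0.2697,  0.0992, -0.2965]), 'torque': array([-0.0383,  0.0358,  0.0147]), 'grasp_force': 0.0, 'grip_width': 0.9983515484612593}
0.014
scene {'fx': 483.49219680282414, 'fy': 483.49219680282414, 'cx': 315.0601923382813, 'cy': 205.76329900208015, 'R': array([[-0.3887,  0.9213,  0.0051],
       [ 0.6831,  0.2919, -0.6694],
       [-0.6183, -0.2567, -0.7429]]), 't': array([ 0.2539, -0.3503,  1.8484])}
top {'fx': 482.39142656954454, 'fy': 482.39142656954454, 'cx': 322.92670983218414, 'cy': 195.59753216700673, 'R': array([[-0.0187, -0.9998, -0.0061],
       [-0.9855,  0.0194, -0.1684],
       [ 0.1684,  0.0029, -0.9857]]), 't': array([0.0295, 0.6252, 1.6745])}
{'fx': 309.70691628693146, 'fy': 309.70691628693146, 'cx': 319.4019219542725, 'cy': 200.4312160973867, 'R': array([[ 0.366 ,  0.9306, -0.0016],
       [ 0.8939, -0.3511,  0.2787],
       [ 0.2588, -0.1034, -0.9604]]), 't': array([-0.6243, -0.0376,  0.3806])}
```

View pics/scene0.png

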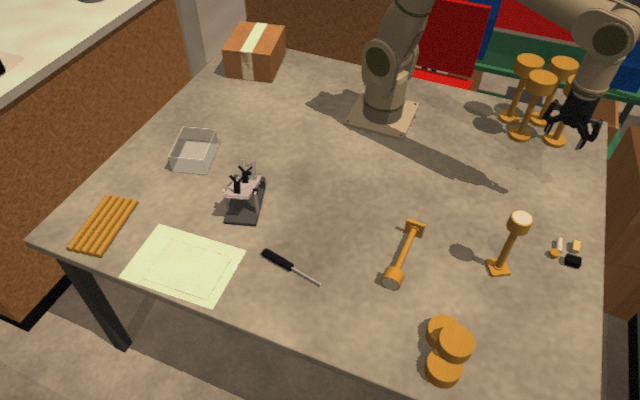

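View pics/top0.png

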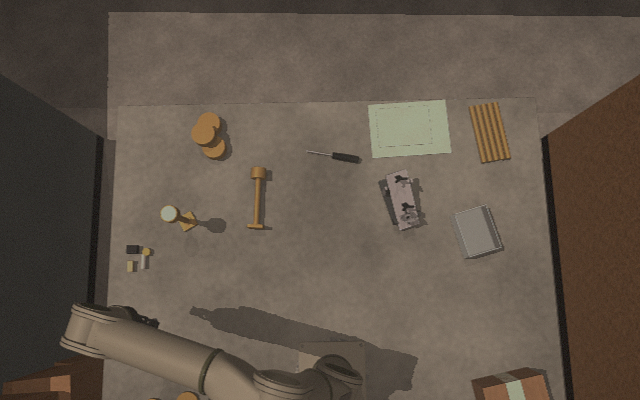

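The scene view shows the lamp lying with its foot near (415,226) and head near (393,277), and the rest near (243,195). In the top view the lamp runs from (256,226) to (258,172), the rest is near (402,200) and the spare lamp near (187,221). I'll triangulate coarsely and enlarge the rest.

```bash
cat > h.py <<'E'
from workcell import status, viewer, manip
import cv2,numpy as np
from scipy.spatial.transform import Rotation as Ro
np.set_printoptions(precision=4,suppress=True)
def ray(m,p):
    u=(p[0]-m['cx'])/m['fx'];v=(p[1]-m['cy'])/m['fy']
    if m.get('fish'):
        r=np.hypot(u,v);d=np.array([np.sin(r)*u/r,np.sin(r)*v/r,np.cos(r)])
    else: d=np.array([u,v,1.])
    R=np.array(m['R']);d=R.T@d
    return -R.T@np.array(m['t']),d/np.linalg.norm(d)
def onz(m,p,z):
    o,d=ray(m,p);return o+d*(z-o[2])/d[2]
def tri(*mp):
    A=0;b=0
    for m,p in mp:
        o,d=ray(m,p);P=np.eye(3)-np.outer(d,d);A=A+P;b=b+P@o
    X=np.linalg.solve(A,b);return X,[round(float(np.linalg.norm(np.cross(ray(m,p)[1],X-ray(m,p)[0]))),4) for m,p in mp]
def cam(n):
    m=dict(viewer.camera_model(n));m['fish']=n=='wrist'
    return m
def proj(m,X):
    c=np.array(m['R'])@X+np.array(m['t'])
    if m.get('fish'):
        r=np.hypot(c[0],c[1]);a=np.arctan2(r,c[2]);q=c[:2]/r*a
    else:q=c[:2]/c[2]
    return np.array([q[0]*m['fx']+m['cx'],q[1]*m['fy']+m['cy']])
def tool():
    o=status.get_obs();return o['position'],Ro.from_quat(o['ee_rot'])
E
python3 - <<'E'
from h import *
t=cam('top')
im=cv2.imread('pics/top0.png')
hsv=cv2.cvtColor(im,cv2.COLOR_BGR2HSV)
mk=cv2.inRange(hsv,(8,120,60),(25,255,255));mk[:, :235]=0;mk[:,280:]=0;mk[:160]=0;mk[240:]=0
c=max(cv2.findContours(mk,0,2)[0],key=cv2.contourArea)
print(cv2.boundingRect(c))
for y in (168,172,176,180,185,195,205,215,221,224,226,228,230):
    x=np.where(mk[y])[0]
    if len(x):print(y,x.min(),x.max(),onz(t,((x.min()+x.max())/2,y),.028))
a=cv2.resize(im[155:245,365:515],None,fx=5,fy=5,interpolation=2)[:, :400]
b=cv2.resize(cv2.imread('pics/scene0.png')[155:230,205:285],None,fx=5,fy=5,interpolation=2)
H=max(a.shape[0],b.shape[0]);o=np.zeros((H,800,3),np.uint8);o[:a.shape[0],:400]=a;o[:b.shape[0],400:]=b
cv2.imwrite('pics/z1.png',o)
E
```

```text
(247, 167, 19, 62)
168 252 263 [0.7375 0.2559 0.028 ]
172 252 263 [0.7225 0.2558 0.028 ]
176 251 265 [0.7075 0.2539 0.028 ]
180 256 260 [0.6925 0.2539 0.028 ]
185 256 259 [0.6739 0.2556 0.028 ]
195 255 259 [0.6369 0.2573 0.028 ]
205 255 258 [0.6002 0.259  0.028 ]
215 254 258 [0.5637 0.2606 0.028 ]
221 254 257 [0.5419 0.2623 0.028 ]
224 248 260 [0.5311 0.2677 0.028 ]
226 247 262 [0.5239 0.2658 0.028 ]
228 250 262 [0.5165 0.2604 0.028 ]
```

View pics/z1.png

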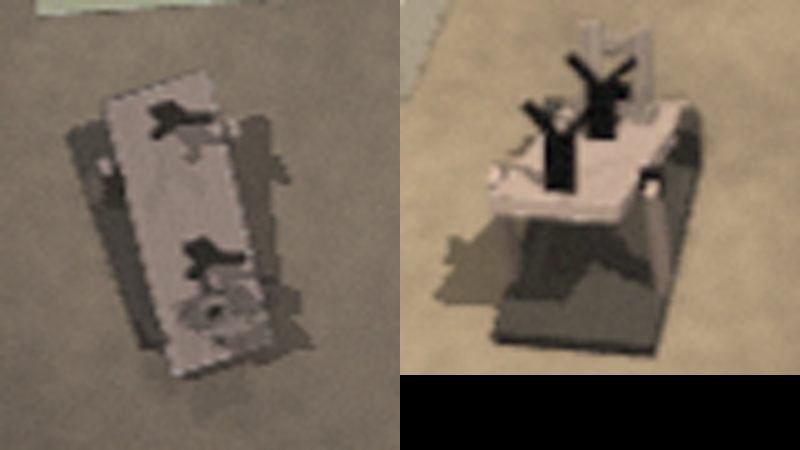

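The enlargement shows the deck's high end, with corners at (107,103) and (207,72) in the top half. The low end has corners at (172,375) and (268,342). The prongs are visible at the low end.

```bash
python3 - <<'E'
from h import *
t=cam('top');s=cam('scene')
T=lambda u,v:(t,(365+u/5,155+v/5));S=lambda u,v:(s,(205+(u-400)/5,155+v/5))
print('hi+y',tri(T(107,103),S(625,210)));print('hi-y',tri(T(207,72),S(492,195)));print('lo+y',tri(T(172,375),S(702,108)))
print('lo-y@.045',onz(*T(268,342),.045),'lo+y',onz(*T(172,375),.045))
print('spare top/foot',onz(t,(169,213),.222),onz(s,(499,268),.01))
print('lamp scene head end, foot', onz(s,(391,279),.028),onz(s,(415,226),.028))
w=cam('wrist');p,R=tool();print('cam in tool',R.inv().apply(ray(w,(300,200))[0]-p), 'axis',R.inv().apply(np.array(w['R'])[2]))
tgt=np.array([.60,.26,.26]);Rt=Ro.from_euler('z',-2.2,degrees=True)*Ro.from_matrix(np.array([[-1,0,0],[0,1,0],[0,0,-1.]]))
print('shift',R.inv().apply(tgt-p),'turn',(R.inv()*Rt).as_rotvec(degrees=True))
E
```

```text
hi+y (array([ 0.678 , -0.1989,  0.1206]), [0.0051, 0.0051])
hi-y (array([ 0.699 , -0.2711,  0.123 ]), [0.0025, 0.0025])
lo+y (array([ 0.4978, -0.2496,  0.0205]), [0.0062, 0.0062])
lo-y@.045 [ 0.52   -0.3211  0.045 ] lo+y [ 0.4978 -0.2517  0.045 ]
spare top/foot [0.5499 0.5125 0.222 ] [0.5564 0.5219 0.01  ]
lamp scene head end, foot [0.7235 0.2537 0.028 ] [0.5154 0.2649 0.028 ]
cam in tool [ 0.0706 -0.     -0.1304] axis [-0.2787  0.      0.9604]
shift [-0.4627 -0.1627 -0.0152] turn [ -0.0751  -0.0114 -19.326 ]
```

Emit:
{"fn": "play_rows", "kwargs": {"plan": [0,0,-10,-0.15,-0.05,-0.03,1,0,0,-19.3,-0.463,-0.163,-0.015,1,0,0,-19.3,-0.463,-0.163,-0.015,1,0,0,-19.3,-0.463,-0.163,-0.015,1,0,0,-19.3,-0.463,-0.163,-0.015,1,0,0,-19.3,-0.463,-0.163,-0.015,1,0,0,-19.3,-0.463,-0.163,-0.015,1,0,0,-19.3,-0.463,-0.163,-0.015,1,0,0,-19.3,-0.463,-0.163,-0.015,1,0,0,-19.3,-0.463,-0.163,-0.015,1,0,0,-19.3,-0.463,-0.163,-0.015,1]}}

```text
clock: 1.48
position: [0.5992, 0.2614, 0.2602]
ee_rot: [0.018, 1.0, 0.0, -0.0]
ft_force: [-0.3, 0.4, 0.9]
grip_width: 1.003
grasp_force: 0.0
```

```bash
python3 - <<'E'
from h import *
o=status.get_obs();print(o['position'],o['ee_rot'],o['ft_force'])
w=cam('wrist');im=cv2.cvtColor(viewer.camera('wrist'),cv2.COLOR_RGB2BGR);cv2.imwrite('pics/w1.png',im)
hsv=cv2.cvtColor(im,cv2.COLOR_BGR2HSV);mk=cv2.inRange(hsv,(8,120,60),(25,255,255))
for c in cv2.findContours(mk,0,2)[0]:
    if cv2.contourArea(c)>300:
        print(cv2.boundingRect(c),cv2.contourArea(c))
        x,y,W,H=cv2.boundingRect(c)
        if W*H>0:
            for yy in range(y,y+H,12):
                xs=np.where(mk[yy,x:x+W])[0]+x
                print(yy,xs.min(),xs.max(),onz(w,((xs.min()+xs.max())/2,yy),.028)[:2])
E
```

```text
[0.5992 0.2614 0.2602] [ 0.0183  0.9998  0.0003 -0.0003] [-0.324   0.4222  0.9111]
(450, 345, 30, 28) 346.0
345 464 471 [0.9003 0.5047]
357 458 474 [0.9312 0.5094]
369 451 459 [0.9593 0.494 ]
(400, 293, 20, 40) 433.0
293 408 408 [0.7752 0.3815]
305 401 414 [0.7966 0.3829]
317 402 419 [0.82   0.3902]
329 405 410 [0.8437 0.3881]
(0, 286, 22, 45) 432.5
286 0 0 [ 0.82   -0.5136]
298 0 5 [ 0.8562 -0.53  ]
310 0 12 [ 0.8938 -0.5425]
322 1 18 [ 0.9343 -0.558 ]
(480, 106, 160, 84) 4255.5
106 507 510 [0.5133 0.5131]
118 486 515 [0.5302 0.5001]
130 482 636 [0.5394 0.612 ]
142 488 615 [0.5579 0.5972]
154 493 612 [0.5754 0.6013]
166 582 611 [0.591  0.7154]
178 592 635 [0.611  0.7747]
(293, 102, 53, 185) 4095.5
102 294 343 [0.5155 0.2634]
114 307 331 [0.5296 0.2635]
126 311 327 [0.5436 0.263 ]
138 311 326 [0.5577 0.2619]
150 311 326 [0.5719 0.2614]
162 311 326 [0.5862 0.2609]
174 311 326 [0.6007 0.2603]
186 311 326 [0.6154 0.2598]
198 311 326 [0.6304 0.2593]
210 311 325 [0.6457 0.2581]
222 311 325 [0.6614 0.2575]
234 311 325 [0.6776 0.2569]
246 299 335 [0.6943 0.255 ]
258 297 338 [0.7116 0.255 ]
270 298 338 [0.7296 0.255 ]
282 303 333 [0.7483 0.2543]
```

View pics/w1.png

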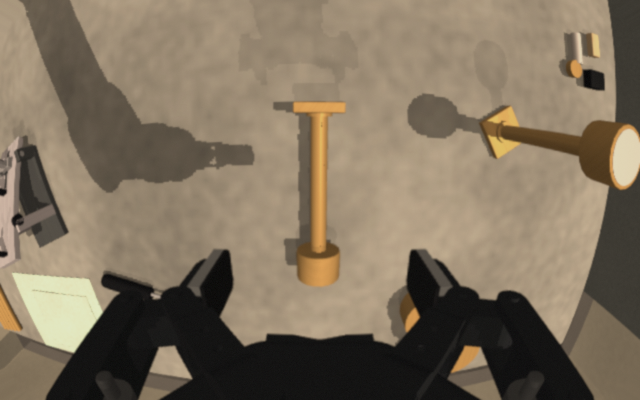

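The wrist view shows the lamp's axis in column 318, from the foot at row 102 to the head at rows 243–287. The lamp origin works out at about (0.612, 0.260) with a yaw of -2.4°. Descend and grasp.

Emit:
{"fn": "play_rows", "kwargs": {"plan": [0,0,0,-0.013,-0.0015,0.06,1,0,0,0,-0.013,-0.0015,0.12,1,0,0,0,-0.013,-0.0015,0.175,1,0,0,0,-0.013,-0.0015,0.215,1,0,0,0,-0.013,-0.0015,0.235,1,0,0,0,-0.013,-0.0015,0.237,1,0,0,0,-0.013,-0.0015,0.237,0,0,0,0,-0.013,-0.0015,0.237,0,0,0,0,-0.013,-0.0015,0.237,0,0,0,0,-0.013,-0.0015,0.237,0,0,0,0,-0.013,-0.0015,0.237,0,0,0,0,-0.013,-0.0015,0.237,0], "squeeze": 60}}

```text
clock: 3.02
position: [0.6136, 0.2584, 0.0243]
ee_rot: [0.019, 1.0, 0.001, 0.001]
ft_force: [-2.0, 1.0, 6.7]
grip_width: 0.21
grasp_force: 58.5
```

Emit:
{"fn": "play_rows", "kwargs": {"plan": [0,0,0,0,0,-0.01,0,0,0,0,0,0,-0.06,0,0,0,0,0,0,-0.12,0,0,0,0,0,-0.03,-0.18,0,0,0,0,0,-0.08,-0.23,0,0,0,0,-0.01,-0.14,-0.26,0,0,0,0,-0.01,-0.2,-0.26,0,0,0,0,-0.01,-0.26,-0.26,0,0,0,0,-0.01,-0.32,-0.26,0,0,0,0,-0.01,-0.36,-0.26,0,0,0,0,-0.01,-0.38,-0.26,0,0,0,0,-0.01,-0.38,-0.26,0,0,0,0,-0.01,-0.38,-0.26,0]}}

```text
clock: 4.65
position: [0.6085, -0.1202, 0.283]
ee_rot: [0.018, 1.0, 0.001, -0.0]
ft_force: [0.5, 0.6, -4.5]
grip_width: 0.212
grasp_force: 59.5
```

```bash
python3 - <<'E'
from h import *
o=status.get_obs();print(o['position'],o['ee_rot'],o['ft_force'],o['torque'])
im=cv2.cvtColor(viewer.camera('wrist'),cv2.COLOR_RGB2BGR);cv2.imwrite('pics/w2.png',im);import pickle;pickle.dump(cam('wrist'),open('w2.pkl','wb'))
cv2.imwrite('pics/w2z.png',cv2.resize(im[60:320,20:340],None,fx=2.3,fy=2.3,interpolation=2))
E
```

```text
[ 0.6085 -0.1202  0.283 ] [ 0.0183  0.9998  0.0006 -0.0003] [ 0.5007  0.6462 -4.4809] [ 0.0924 -0.037  -0.0162]
```

View pics/w2z.png

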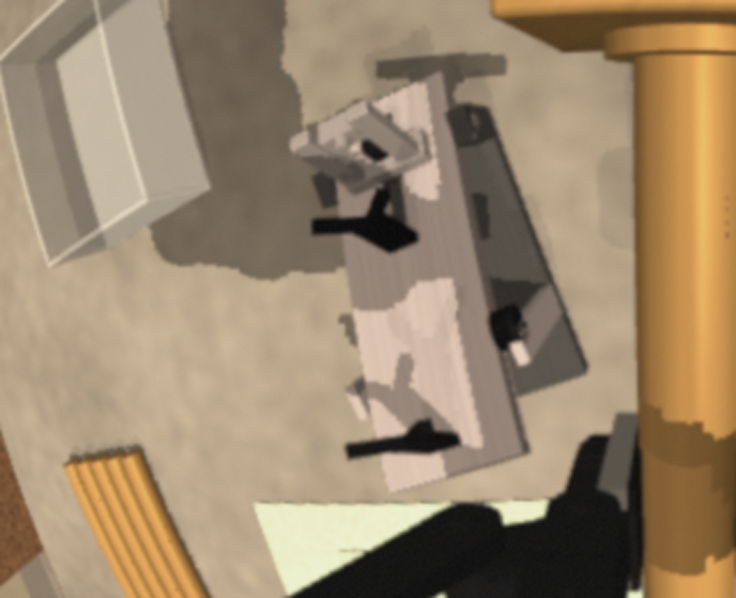

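The zoomed wrist view (offset 20,60, scale 2.3) shows the deck lying diagonally. The low fork is near (390,230), the high fork near (410,440), and the stop prongs near (310,145) and (420,150). I'll align yaw with the rest and take two views, one from either side.

Emit:
{"fn": "play_rows", "kwargs": {"plan": [0,0,-9,-0.003,-0.03,0,0,0,0,-18,-0.003,-0.03,0,0,0,0,-18,-0.003,-0.03,0,0,0,0,-18,-0.003,-0.03,0,0]}}

```text
clock: 5.2
position: [0.6105, -0.1509, 0.2832]
ee_rot: [-0.136, 0.991, 0.0, 0.0]
ft_force: [-0.4, 0.3, -4.1]
grip_width: 0.216
grasp_force: 59.6
```

```bash
python3 - <<'E'
from h import *
import pickle
o=status.get_obs();print(o['position'],o['ee_rot'])
im=cv2.cvtColor(viewer.camera('wrist'),cv2.COLOR_RGB2BGR);cv2.imwrite('pics/w3.png',im);pickle.dump(cam('wrist'),open('w3.pkl','wb'))
E
```

```text
[ 0.6105 -0.1509  0.2832] [-0.1364  0.9907  0.0003  0.    ]
```

Emit:
{"fn": "play_rows", "kwargs": {"plan": [0,0,0,-0.02,-0.06,0,0,0,0,0,-0.02,-0.12,0,0,0,0,0,-0.01,-0.17,0,0,0,0,0,0,-0.205,0,0,0,0,0,0,-0.205,0,0,0,0,0,0,-0.205,0,0]}}

```text
clock: 6.0
position: [0.6664, -0.3486, 0.2829]
ee_rot: [-0.137, 0.991, 0.0, 0.0]
ft_force: [0.4, 1.0, -4.9]
grip_width: 0.21
grasp_force: 60.1
```

```bash
python3 - <<'E'
from h import *
import pickle
o=status.get_obs();print(o['position'],o['ee_rot'])
im=cv2.cvtColor(viewer.camera('wrist'),cv2.COLOR_RGB2BGR);cv2.imwrite('pics/w4.png',im);pickle.dump(cam('wrist'),open('w4.pkl','wb'))
a=cv2.imread('pics/w3.png')[60:260,170:325];b=im[60:260,325:480]
cv2.imwrite('pics/w34.png',np.hstack([cv2.resize(x,(400,516),interpolation=2) for x in(a,b)]))
cv2.imwrite('pics/w34f.png',np.hstack([cv2.resize(cv2.imread('pics/w3.png'),(400,250)),cv2.resize(im,(400,250))]))
E
```

```text
[ 0.6664 -0.3486  0.2829] [-0.137   0.9906  0.0005  0.    ]
```

View pics/w34.png

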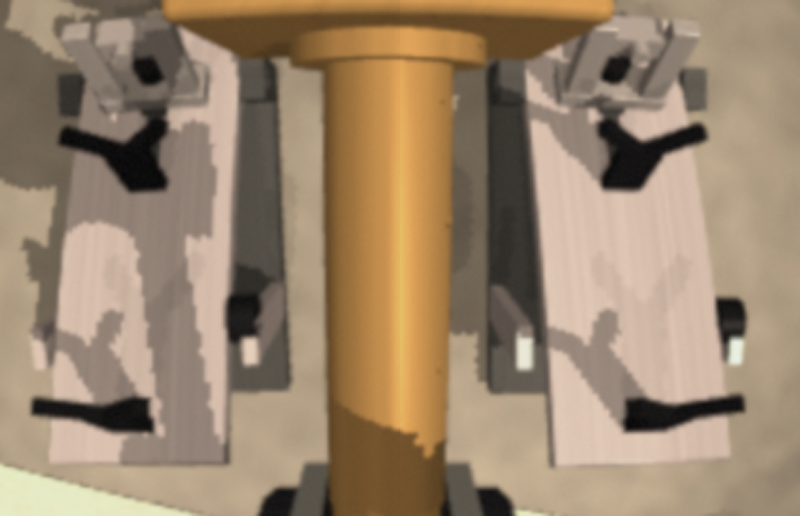

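The left half shows the view from the +y side. The low fork tips are at (62,136) and (163,127), the high fork tips at (34,406) and (152,412), and the deck's high corners at (50,462) and (228,463). The right half is the mirror view, with tips at (604,127), (705,132), (627,412) and (743,403) and deck corners at (553,466) and (729,458).

```bash
cat > m.py <<'E'
from h import *
import pickle
A,B=[pickle.load(open(f'w{i}.pkl','rb')) for i in(3,4)];k=155/400
L=lambda u,v:(A,(170+(u+.5)*k-.5,60+(v+.5)*k-.5));Q=lambda u,v:(B,(325+(u-400+.5)*k-.5,60+(v+.5)*k-.5))
P={}
for n,a,b in(('lo-',(62,136),(604,127)),('lo+',(163,127),(705,132)),('hi-',(34,406),(627,412)),('hi+',(152,412),(743,403)),('dk-',(50,462),(553,466)),('dk+',(228,463),(729,458)),('pr+',(185,25),(697,27)),('pr-',(66,30),(568,25))):
    X,r=tri(L(*a),Q(*b));P[n]=X;print(n,X,r)
E
python3 - <<'E'
from m import *
lo=(P['lo-']+P['lo+'])/2;hi=(P['hi-']+P['hi+'])/2;d=hi-lo
print('widths',np.linalg.norm(P['lo-']-P['lo+']),np.linalg.norm(P['hi-']-P['hi+']),'len',np.linalg.norm(d),'yaw',np.degrees(np.arctan2(d[1],d[0])),'tilt',np.degrees(np.arcsin(d[2]/np.linalg.norm(d))))
e=P['dk+']-P['dk-'];print('deck w',np.linalg.norm(e),'yaw',np.degrees(np.arctan2(-e[0],e[1])))
x=d/np.linalg.norm(d);y=np.cross([0,0,1],x);y/=np.linalg.norm(y);z=np.cross(x,y);M=np.array([x,y,z]);c=(lo+hi)/2-4*.001*z;print('seat',c)
for n in P:print(n,M@(P[n]-c))
# base edges: shaft edge in left view at z=.014, top plate edge
a,b=onz(*L(277,62),.014),onz(*L(290,388),.014);print('base',a,b,np.linalg.norm(a-b),np.degrees(np.arctan2(*(b-a)[1::-1])))
a,b=onz(*Q(489,62),.014),onz(*Q(489,390),.014);print('base',a,b,np.linalg.norm(a-b),np.degrees(np.arctan2(*(b-a)[1::-1])))
E
```

```text
lo- [ 0.5708 -0.2913  0.1201] [0.0001, 0.0001]
lo+ [ 0.5589 -0.252   0.1197] [0.0001, 0.0001]
hi- [ 0.6607 -0.2653  0.1672] [0.001, 0.001]
hi+ [ 0.6484 -0.2228  0.1663] [0.001, 0.001]
dk- [ 0.7006 -0.2701  0.1286] [0.0001, 0.0001]
dk+ [ 0.6788 -0.1968  0.1275] [0.0002, 0.0002]
pr+ [ 0.5169 -0.2599  0.0997] [0.0014, 0.0014]
pr- [ 0.5312 -0.3111  0.094 ] [0.0018, 0.0018]
widths 0.04110369650272801 0.04426084203055653 len 0.10487451379363374 yaw 17.139967455484012 tilt 26.501327196385176
deck w 0.07647540718221936 yaw 16.589588594808454
seat [ 0.6114 -0.2573  0.1398]
lo- [-0.0524 -0.0206  0.0042]
lo+ [-0.0524  0.0206  0.0038]
hi- [ 0.0523 -0.0221  0.0045]
hi+ [0.0526 0.0221 0.0035]
dk- [ 0.068  -0.0385 -0.0463]
dk+ [ 0.0681  0.038  -0.0477]
pr+ [-0.0993  0.0254  0.0048]
pr- [-0.1032 -0.0278  0.0003]
base [ 0.5196 -0.2329  0.014 ] [ 0.6809 -0.1842  0.014 ] 0.1684123865517141 16.805368769701264
base [ 0.5476 -0.3292  0.014 ] [ 0.7095 -0.2793  0.014 ] 0.16941546777500335 17.126498247967536
```

```bash
cat > g.py <<'E'
from h import *
yaw,tl=np.radians(16.9),np.radians(27.)
x=np.array([np.cos(tl)*np.cos(yaw),np.cos(tl)*np.sin(yaw),np.sin(tl)]);y=np.array([-np.sin(yaw),np.cos(yaw),0]);z=np.cross(x,y)
M=np.array([x,y,z]);c=np.array([.6114,-.2573,.139])
Rt=Ro.from_matrix(np.array([-x,y,-z]).T)
def go(sx,sy,sz):
    p,R=tool();print('shift',R.inv().apply(c+M.T@[sx,sy,sz]-p),'turn',(R.inv()*Rt).as_rotvec(degrees=True))
def where():
    p,R=tool();o=status.get_obs();print('tcp in seat',M@(p-c),'f',M@o['ft_force'],'ang',(R.inv()*Rt).as_rotvec(degrees=True),'w',o['grip_width'])
def onp(m,q,h):
    o,d=ray(m,q);a,b=M@(o-c),M@d;return a+b*(h-a[2])/b[2]
E
python3 - <<'E'
from g import *
from m import L,Q
for n,q in(('R+out',Q(697,40)),('R+in',Q(672,36)),('L-out',L(63,40)),('L-in',L(93,40))):print(n,onp(*q,.013))
print('bottom front', [onp(*Q(u,v),-.05) for u,v in((562,103),(665,103))])
go(.022,0,.07)
E
```

```text
lo- [ 0.5708 -0.2913  0.1201] [0.0001, 0.0001]
lo+ [ 0.5589 -0.252   0.1197] [0.0001, 0.0001]
hi- [ 0.6607 -0.2653  0.1672] [0.001, 0.001]
hi+ [ 0.6484 -0.2228  0.1663] [0.001, 0.001]
dk- [ 0.7006 -0.2701  0.1286] [0.0001, 0.0001]
dk+ [ 0.6788 -0.1968  0.1275] [0.0002, 0.0002]
pr+ [ 0.5169 -0.2599  0.0997] [0.0014, 0.0014]
pr- [ 0.5312 -0.3111  0.094 ] [0.0018, 0.0018]
R+out [-0.0896  0.0209  0.013 ]
R+in [-0.0905  0.0103  0.013 ]
L-out [-0.0919 -0.0235  0.013 ]
L-in [-0.09   -0.0103  0.013 ]
bottom front [array([-0.0931, -0.0219, -0.05  ]), array([-0.0956,  0.0282, -0.05  ])]
shift [0.0406 0.1021 0.0719] turn [ -0.2029 -26.9673  -1.0725]
```

```bash
python3 - <<'E'
import cv2,numpy as np
a=cv2.imread('pics/w3.png')[62:104,185:255];b=cv2.imread('pics/w4.png')[62:104,535-150:605-150]
b=cv2.imread('pics/w4.png')[62:104,375:445]
b2=cv2.imread('pics/w4.png')[62:104,415:465]
b=cv2.imread('pics/w4.png')[62:104,383:453]
cv2.imwrite('pics/st.png',np.vstack([cv2.resize(x,None,fx=6.5,fy=6.5,interpolation=2) for x in(a,b)]))
E
```

```text
(no output)
```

View pics/st.png

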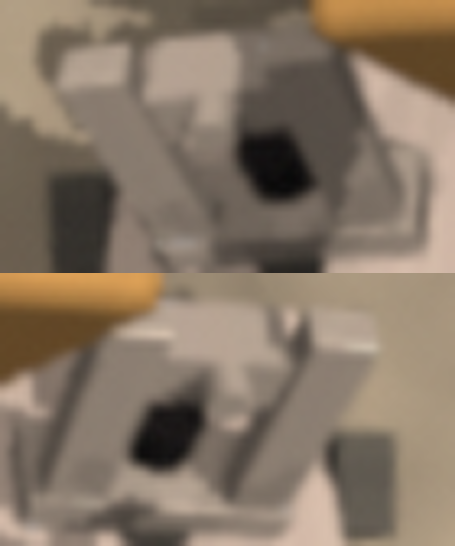

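The crop shows both prongs, with their top front edge at crop row ~85, which puts the prong faces about 90 mm down the slope. The black pin housing sits between them. Next I move over the seat, tilted.

Emit:
{"fn": "play_rows", "kwargs": {"plan": [0,-8,0,0.01,0.04,0,0,0,-16,-0.5,0.02,0.08,0,0,-0.2,-24,-1,0.03,0.102,0,0,-0.2,-27,-1,0.041,0.102,0.02,0,-0.2,-27,-1,0.041,0.102,0.05,0,-0.2,-27,-1,0.041,0.102,0.065,0,-0.2,-27,-1,0.041,0.102,0.072,0,-0.2,-27,-1,0.041,0.102,0.072,0,-0.2,-27,-1,0.041,0.102,0.072,0]}}

```text
clock: 7.18
position: [0.599, -0.2621, 0.212]
ee_rot: [-0.142, 0.962, 0.034, 0.231]
ft_force: [0.2, 0.3, -5.2]
grip_width: 0.207
grasp_force: 60.4
```

```bash
python3 - <<'E'
from g import *
where();go(.020,0,.02);go(.02,0,-.002)
w=cam('wrist');im=cv2.cvtColor(viewer.camera('wrist'),cv2.COLOR_RGB2BGR);s=cv2.cvtColor(viewer.camera('scene'),cv2.COLOR_RGB2BGR)
print('low tips',[proj(w,c+M.T@[-.0525,q,.004])-[140,40] for q in(-.0185,.0185)],'stem@-52',proj(w,c+M.T@[-.0525,0,.0737])-[140,40])
cv2.imwrite('pics/w5.png',np.hstack([cv2.resize(im[40:340,140:500],(480,400)),cv2.resize(s[140:240,200:280],(320,400),interpolation=2)]))
E
```

```text
tcp in seat [ 0.0214 -0.001   0.0711] f [-2.1047  0.2402 -4.7374] ang [-0.0938  0.0318 -0.0396] w 0.2073672096990829
shift [0.0014 0.0011 0.051 ] turn [-0.0938  0.0318 -0.0396]
shift [0.0014 0.0011 0.073 ] turn [-0.0938  0.0318 -0.0396]
low tips [array([151.6439,  66.8361]), array([210.444 ,  66.9278])] stem@-52 [181.6682  63.1711]
```

View pics/w5.png

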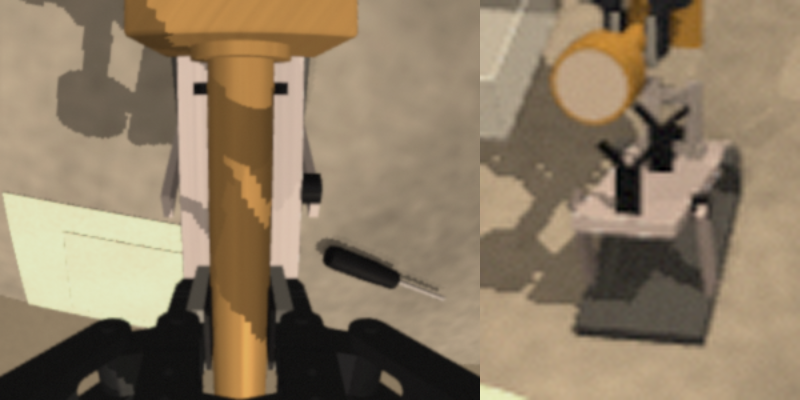

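The fork arms (x 193–288) are centred under the stem (x 212–272) and the lamp is parallel to the deck. Lower it.

Emit:
{"fn": "play_rows", "kwargs": {"plan": [0,0,0,0.001,0.0005,0.015,0,0,0,0,0.001,0.0005,0.03,0,0,0,0,0.001,0.0005,0.043,0,0,0,0,0.001,0.0005,0.053,0,0,0,0,0.001,0.0005,0.06,0,0,0,0,0.001,0.0005,0.065,0,0,0,0,0.001,0.0005,0.067,0,0,0,0,0.001,0.0005,0.067,0,0,0,0,0.001,0.0005,0.067,0]}}

```text
clock: 8.4
position: [0.6269, -0.2538, 0.1515]
ee_rot: [-0.142, 0.962, 0.034, 0.231]
ft_force: [-0.5, 1.0, -4.8]
grip_width: 0.213
grasp_force: 60.4
```

```bash
python3 - <<'E'
from g import *
where()
E
```

```text
tcp in seat [ 0.0198 -0.0012  0.0039] f [-2.34    1.1145 -4.1591] ang [-0.1119  0.0202 -0.0922] w 0.21256516989121488
```

Emit:
{"fn": "play_rows", "kwargs": {"plan": [0,0,0,0,0,0.001,0,0,0,0,0,0,0.002,0,0,0,0,0,0,0.003,0,0,0,0,0,0,0.004,0,0,0,0,0,0,0.004,0]}}

```text
clock: 9.02
position: [0.6286, -0.253, 0.1475]
ee_rot: [-0.142, 0.962, 0.034, 0.231]
ft_force: [-0.3, -0.0, -4.4]
grip_width: 0.212
grasp_force: 60.5
```

```bash
python3 - <<'E'
from g import *
where()
E
```

```text
tcp in seat [ 0.0197 -0.0009 -0.0004] f [-2.2347  0.0798 -3.7975] ang [-0.0792  0.001  -0.0884] w 0.21246794431608654
```

Emit:
{"fn": "play_rows", "kwargs": {"plan": [0,0,0,0.002,0,0,0,0,0,0,0.004,0,0,0,0,0,0,0.006,0,0,0,0,0,0,0.007,0,0,0,0,0,0,0.007,0,0,0]}}

```text
clock: 9.65
position: [0.6225, -0.255, 0.1443]
ee_rot: [-0.142, 0.962, 0.034, 0.231]
ft_force: [-1.2, -0.3, -4.2]
grip_width: 0.21
grasp_force: 60.5
```

```bash
python3 - <<'E'
from g import *
where()
E
```

```text
tcp in seat [ 0.0124 -0.001  -0.0004] f [-2.9918  0.0582 -3.2208] ang [-0.0801 -0.0072 -0.1052] w 0.21034694083711528
```

Emit:
{"fn": "play_rows", "kwargs": {"plan": [0,0,0,0.0005,0,0,0,0,0,0,0.001,0,0,0,0,0,0,0.001,0,0,0]}}

```text
clock: 10.02
position: [0.6218, -0.2552, 0.1439]
ee_rot: [-0.142, 0.962, 0.034, 0.231]
ft_force: [-0.4, 1.8, -4.3]
grip_width: 0.213
grasp_force: 60.5
```

```bash
python3 - <<'E'
from g import *
where()
E
```

```text
tcp in seat [ 0.0117 -0.001  -0.0004] f [-1.8062  1.8648 -3.9095] ang [-0.0869  0.0051 -0.0941] w 0.2132142074835578
```

Emit:
{"fn": "play_rows", "kwargs": {"plan": [0,0,0,0.0005,0,0,0,0,0,0,0.001,0,0,0,0,0,0,0.001,0,0,0]}}

```text
clock: 10.4
position: [0.6209, -0.2554, 0.1435]
ee_rot: [-0.142, 0.962, 0.034, 0.231]
ft_force: [0.3, 1.0, -4.1]
grip_width: 0.211
grasp_force: 60.5
```

```bash
python3 - <<'E'
from g import *
where()
E
```

```text
tcp in seat [ 0.0106 -0.001  -0.0004] f [-1.3548  0.8432 -3.9417] ang [-0.0846  0.0046 -0.0953] w 0.2112698400869529
```

```bash
cat >> g.py <<'E'
def feel(n=6):
    f=[]
    for i in range(n):viewer.camera('top');f.append(M@status.get_obs()['ft_force'])
    p,R=tool();print('tcp',M@(p-c),'f',np.mean(f,0),'sd',np.std(f,0)[0])
E
python3 -c "
from g import *
feel()"
```

```text
tcp [ 0.0106 -0.001  -0.0004] f [-1.8335  0.7855 -3.398 ] sd 0.4741577758977324
```

Emit:
{"fn": "play_rows", "kwargs": {"plan": [0,0,0,0.0005,0,0,0,0,0,0,0.001,0,0,0,0,0,0,0.001,0,0,0]}}

```text
clock: 11.08
position: [0.62, -0.2557, 0.143]
ee_rot: [-0.142, 0.962, 0.034, 0.231]
ft_force: [-1.1, 0.8, -3.5]
grip_width: 0.212
grasp_force: 60.5
```

```bash
python3 -c "
from g import *
feel()"
```

```text
tcp [ 0.0096 -0.001  -0.0004] f [-1.8521  1.123  -3.2503] sd 0.40074110809822405
```

Emit:
{"fn": "play_rows", "kwargs": {"plan": [0,0,0,0.0005,0,0,0,0,0,0,0.001,0,0,0,0,0,0,0.001,0,0,0]}}

```text
clock: 11.75
position: [0.6192, -0.256, 0.1426]
ee_rot: [-0.142, 0.962, 0.034, 0.231]
ft_force: [-0.6, 1.0, -3.4]
grip_width: 0.214
grasp_force: 60.5
```

```bash
python3 -c "
from g import *
feel()"
```

```text
tcp [ 0.0086 -0.001  -0.0004] f [-1.8044  0.8535 -3.7421] sd 0.36489150721757807
```

Emit:
{"fn": "play_rows", "kwargs": {"plan": [0,0,0,0.0005,0,0,0,0,0,0,0.001,0,0,0,0,0,0,0.001,0,0,0]}}

```text
clock: 12.42
position: [0.6183, -0.2562, 0.1421]
ee_rot: [-0.142, 0.962, 0.034, 0.231]
ft_force: [-0.2, 0.9, -3.6]
grip_width: 0.211
grasp_force: 60.4
```

```bash
python3 -c "
from g import *
feel()"
```

```text
tcp [ 0.0076 -0.001  -0.0004] f [-1.9818  0.8998 -3.8838] sd 0.22775863056584855
```

Emit:
{"fn": "play_rows", "kwargs": {"plan": [0,0,0,0.0005,0,0,0,0,0,0,0.001,0,0,0,0,0,0,0.001,0,0,0]}}

```text
clock: 13.1
position: [0.6179, -0.2564, 0.142]
ee_rot: [-0.142, 0.962, 0.034, 0.231]
ft_force: [2.0, 0.8, -2.9]
grip_width: 0.214
grasp_force: 60.4
```

```bash
python3 -c "
from g import *
feel()"
```

```text
tcp [ 0.0071 -0.001  -0.0003] f [ 1.4608  0.4988 -3.3237] sd 0.4387443921381547
```

Prong contact felt: +3.4 N at 7.1 mm, matching the visual estimate. I'll ease off slightly and lower into the V.

Emit:
{"fn": "play_rows", "kwargs": {"plan": [0,0,0,-0.0003,0,0.0005,0,0,0,0,-0.0003,0,0.001,0,0,0,0,-0.0003,0,0.0015,0,0,0,0,-0.0003,0,0.0015,0]}}

```text
clock: 13.9
position: [0.6183, -0.2563, 0.1407]
ee_rot: [-0.142, 0.962, 0.034, 0.231]
ft_force: [-3.7, 2.4, 3.5]
grip_width: 0.21
grasp_force: 61.3
```

```bash
python3 -c "
from g import *
feel()"
```

```text
tcp [ 0.0069 -0.0011 -0.0017] f [-0.9344  3.0983  6.6357] sd 0.33883359026494675
```

Emit:
{"fn": "play_rows", "kwargs": {"plan": [0,0,0,0,0,0.0005,0,0,0,0,0,0,0.001,0,0,0,0,0,0,0.001,0]}}

```text
clock: 14.58
position: [0.6185, -0.2563, 0.1405]
ee_rot: [-0.142, 0.962, 0.034, 0.231]
ft_force: [-13.0, 3.0, 13.6]
grip_width: 0.215
grasp_force: 62.7
```

```bash
python3 -c "
from g import *
feel()"
```

```text
tcp [ 0.007  -0.0011 -0.0019] f [-3.6298  7.3388 16.372 ] sd 0.42828889908938544
```

Emit:
{"fn": "play_rows", "kwargs": {"plan": [0,0,0,0,0.0003,-0.0003,0,0,0,0,0,0.0006,-0.0006,0,0,0,0,0,0.0006,-0.0006,0]}}

```text
clock: 15.25
position: [0.6184, -0.2562, 0.1405]
ee_rot: [-0.142, 0.962, 0.033, 0.231]
ft_force: [-5.5, 0.2, 6.6]
grip_width: 0.213
grasp_force: 61.4
```

```bash
python3 -c "
from g import *
feel();print('tq',M@status.get_obs()['torque']);where()"
```

```text
tcp [ 0.007  -0.0009 -0.0018] f [-1.6031  2.8053  8.0349] sd 0.6680649763644196
tq [0.4853 0.6333 0.1259]
tcp in seat [ 0.007  -0.0009 -0.0018] f [-0.7417  3.3901  7.4548] ang [-0.1331  0.0149 -0.0988] w 0.21140072119180084
```

Emit:
{"fn": "play_rows", "kwargs": {"plan": [0,0.5,0,0,0.0002,0.0002,0,0,1,0,0,0.0002,0.0005,0,0,1,0,0,0.0002,0.0005,0]}}

```text
clock: 15.92
position: [0.6185, -0.256, 0.1403]
ee_rot: [-0.142, 0.964, 0.032, 0.223]
ft_force: [-9.1, 2.3, 9.6]
grip_width: 0.212
grasp_force: 62.1
```

```bash
python3 -c "
from g import *
feel();print('tq',M@status.get_obs()['torque']);where()"
```

```text
tcp [ 0.007  -0.0008 -0.002 ] f [-2.1799  3.8564 11.7912] sd 0.5315810210726608
tq [0.742  0.6216 0.1664]
tcp in seat [ 0.007  -0.0008 -0.002 ] f [-2.1261  4.5553 12.258 ] ang [-0.1438 -0.9843 -0.1012] w 0.21187986871588024
```

Emit:
{"fn": "play_rows", "kwargs": {"plan": [0,0.5,0,0,0.0003,0.0002,0,0,1,0,0,0.0005,0.0005,0,0,1,0,0,0.0005,0.0005,0]}}

```text
clock: 16.6
position: [0.6184, -0.256, 0.1401]
ee_rot: [-0.142, 0.966, 0.031, 0.214]
ft_force: [-9.6, 1.8, 11.3]
grip_width: 0.215
grasp_force: 62.6
```

```bash
python3 - <<'E'
from g import *
feel();print('tq',M@status.get_obs()['torque']);where()
im=cv2.cvtColor(viewer.camera('wrist'),cv2.COLOR_RGB2BGR);s=cv2.cvtColor(viewer.camera('scene'),cv2.COLOR_RGB2BGR)
cv2.imwrite('pics/w6.png',np.hstack([cv2.resize(im[40:340,140:500],(480,400)),cv2.resize(s[140:240,200:280],(320,400),interpolation=2)]))
E
```

```text
tcp [ 0.0068 -0.0008 -0.0022] f [-3.398   2.9865 14.1791] sd 0.2897664110795098
tq [0.6543 0.9724 0.054 ]
tcp in seat [ 0.0068 -0.0008 -0.0022] f [-3.2228  2.2582 14.4407] ang [-0.1763 -1.9874 -0.1287] w 0.21037421150323377
```

View pics/w6.png

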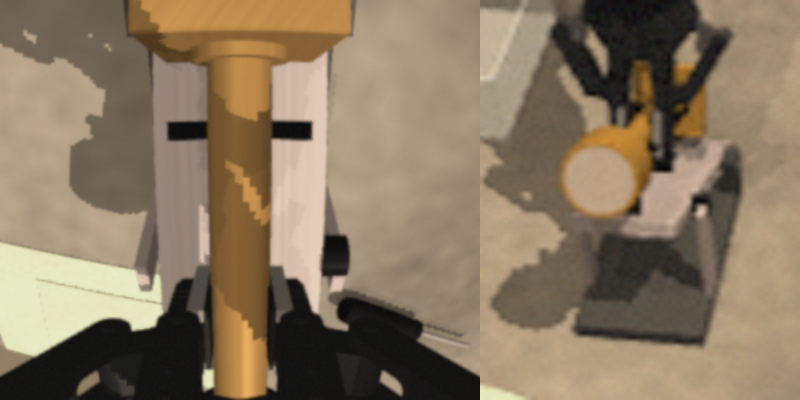

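The wrist view shows the stem (210–272) centred in the high fork (168–312), and the scene view shows the lamp lying in the rest. I'll relieve the pressing force and then release.

Emit:
{"fn": "play_rows", "kwargs": {"plan": [0,0,0,0,0,-0.0004,0,0,0,0,0,0,-0.0008,0,0,0,0,0,0,-0.0008,0], "squeeze": 30}}

```text
clock: 17.38
position: [0.6183, -0.2559, 0.1402]
ee_rot: [-0.142, 0.966, 0.031, 0.214]
ft_force: [-3.5, -2.1, 5.0]
grip_width: 0.215
grasp_force: 61.7
```

```bash
python3 -c "
from g import *
feel();print('tq',M@status.get_obs()['torque']);where()"
```

```text
tcp [ 0.0068 -0.0007 -0.0021] f [-1.8672 -1.0855  7.1406] sd 0.22429209234021075
tq [-0.2906  0.6855  0.0362]
tcp in seat [ 0.0068 -0.0007 -0.0021] f [-1.6983 -0.8735  7.2779] ang [-0.1701 -1.9872 -0.1294] w 0.20736698346588514
```

Emit:
{"fn": "play_rows", "kwargs": {"plan": [0,0,0,0,0,-0.0005,0,0,0,0,0,0,-0.0005,0.23,0,0,0,0,0,-0.0005,0.26,0,0,0,0,0,-0.0005,0.3,0,0,0,0,0,-0.0005,0.35,0,0,0,0,0,-0.0005,0.4,0,0,0,0,0,-0.0005,0.4,0]}}

```text
invalid input
```

```bash
python3 - <<'E'
from g import *
feel(3);print('tq',M@status.get_obs()['torque']);where()
w=cam('wrist');im=cv2.cvtColor(viewer.camera('wrist'),cv2.COLOR_RGB2BGR);s=cv2.cvtColor(viewer.camera('scene'),cv2.COLOR_RGB2BGR)
cv2.imwrite('pics/w7.png',np.hstack([cv2.resize(im[40:340,140:500],(480,400)),cv2.resize(s[140:240,200:280],(320,400),interpolation=2)]))
E
```

```text
tcp [ 0.0068 -0.0007 -0.0021] f [-2.079  -1.0911  7.2674] sd 0.6673201273377136
tq [-0.243   0.6732  0.0573]
tcp in seat [ 0.0068 -0.0007 -0.0021] f [-1.1407 -1.0989  6.7414] ang [-0.1707 -1.9881 -0.1272] w 0.20941310385579276
```

Emit:
{"fn": "play_rows", "kwargs": {"plan": [0,0,0,0,0,-0.0005,0,0,0,0,0,0,-0.0005,0.23,0,0,0,0,0,-0.0005,0.26,0,0,0,0,0,-0.0005,0.3,0,0,0,0,0,-0.0005,0.35,0,0,0,0,0,-0.0005,0.4,0,0,0,0,0,-0.0005,0.4]}}

```text
clock: 18.8
position: [0.6181, -0.2547, 0.1403]
ee_rot: [-0.143, 0.966, 0.031, 0.214]
ft_force: [0.2, 0.0, 0.1]
grip_width: 0.396
grasp_force: 0.0
```

```bash
python3 - <<'E'
from g import *
feel(3);print('tq',M@status.get_obs()['torque']);where()
w=cam('wrist');im=cv2.cvtColor(viewer.camera('wrist'),cv2.COLOR_RGB2BGR);s=cv2.cvtColor(viewer.camera('scene'),cv2.COLOR_RGB2BGR)
cv2.imwrite('pics/w7.png',np.hstack([cv2.resize(im[40:340,140:500],(480,400)),cv2.resize(s[140:240,200:280],(320,400),interpolation=2)]))
E
```

```text
tcp [ 0.007   0.0003 -0.002 ] f [-0.0381 -0.1932  0.071 ] sd 0.28765425404210826
tq [ 0.0086  0.4471 -0.0064]
tcp in seat [ 0.007   0.0003 -0.002 ] f [-0.3509 -0.2295 -0.3023] ang [-0.0811 -1.9958 -0.0956] w 0.4022495043417013
```

View pics/w7.png

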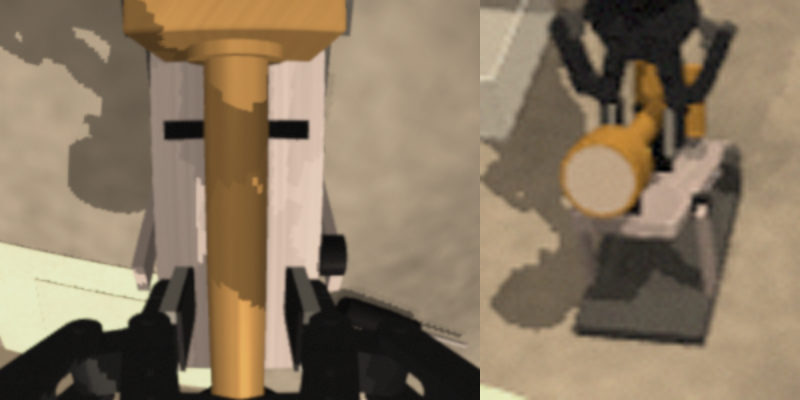

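The stem is still centred in the fork and the fingers are clear of it, with zero force on the hand. Withdraw straight back.

Emit:
{"fn": "play_rows", "kwargs": {"plan": [0,0,0,0,0,0,0.6,0,0,0,0,0,-0.003,0.8,0,0,0,0,0,-0.02,0.8,0,0,0,0,0,-0.05,0.8,0,0,0,0,0,-0.09,0.8,0,0,0,0,0,-0.12,0.8,0,0,0,0,0,-0.12,0.8,0,0,0,0,0,-0.12,0.8]}}

```text
clock: 20.05
position: [0.5693, -0.2694, 0.2492]
ee_rot: [-0.143, 0.966, 0.031, 0.214]
ft_force: [-0.2, -0.3, 0.5]
grip_width: 0.8
grasp_force: 0.0
```

```bash
python3 - <<'E'
from g import *
where()
w=cam('wrist');im=cv2.cvtColor(viewer.camera('wrist'),cv2.COLOR_RGB2BGR);s=cv2.cvtColor(viewer.camera('scene'),cv2.COLOR_RGB2BGR)
f=lambda X:(proj(w,c+M.T@X)-[220,40])*[480/200,500/200]
print('seat axis pts hi/lo',f([.0525,0,.01]),f([-.0525,0,.01]),'foot underside if home, top edge',f([-.0905,0,.028]))
cv2.imwrite('pics/w8.png',np.hstack([cv2.resize(im[40:240,220:420],(480,500),interpolation=2),cv2.resize(s[140:240,200:264],(320,500),interpolation=2)]))
E
```

```text
tcp in seat [0.011  0.0007 0.118 ] f [-0.0245 -0.2393  0.5481] ang [-0.0862 -1.999  -0.0918] w 0.7999913196444313
seat axis pts hi/lo [236.9619 532.9836] [236.6875 215.3665] foot underside if home, top edge [236.3823  84.7813]
```

View pics/w8.png

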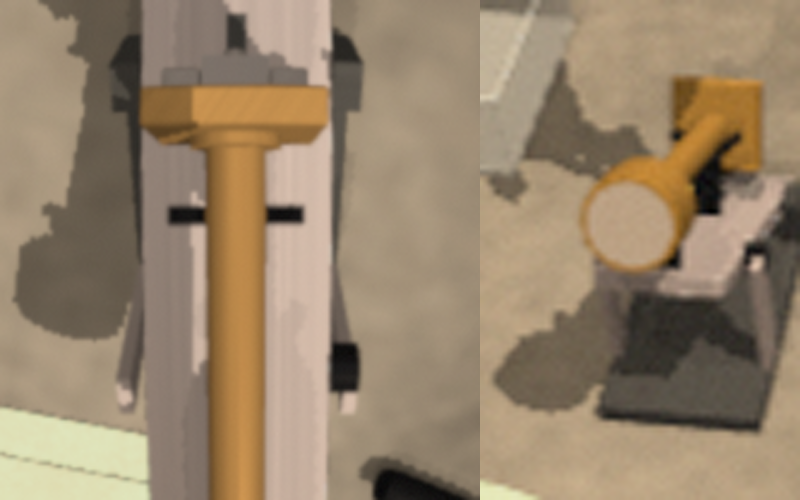

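The foot's underside edge at row 87 lies flush with the prongs (rows 68–85), against a predicted 85. The stem is centred at column 236. The lamp is seated and home.

```bash
python3 -c "
from workcell import manip
print(manip.hand_in())"
```

```text
the job is handed in; nothing more can be done
None
```

I laid the lamp in both V-forks with its foot against the stop, let go of it and handed the job in at about 20 s. The hand-in gave no verdict; the last pictures show the foot flush with the prongs, but I couldn't read the pin or the stop's shift directly.

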